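Stand the long test tube in the tall soaking jar

ROBOT

A 6-joint arm with a two-finger parallel gripper is mounted at the origin on the work surface. World frame = base frame: x ahead of the robot, y to its left, z up, the work surface at z = 0. Lengths are in m, angles in rad, forces in N, time in s.
With the tool pointing down it reaches from about 0.35 to 0.975 m from the base axis. Payload 4.9 kg.
Tool frame: the origin (TCP) lies between the finger pads; the fingertips stand 17 mm ahead of it and the grasp point (between the pads) lies 2 mm behind it; z points along the fingers, y is the direction in which the jaws open and shut (so a half turn about z gives the same grasp; the last joint's range is limited). The gripper opens to 85 mm and grips with 20 to 120 N. Pads are 22 mm wide; open, the fingers measure 114 mm over their backs; the gripper's body (76 mm by 85 mm) begins 54 mm behind the grasp point. The pads swing forward as they close: fully open they stand 13 mm farther back than shut.
Start: joints at [1.168, 0.053, 1.613, -0, 1.476, -0.119], TCP at [0.175, 0.6, 0.248] pointing down, gripper open.
Joint ranges: [-3.01, 3.01], [-1.01, 2.22], [0.06, 2.58], [-1.02, 4.17], [0.09, 2.62], [-3.14, 3.14]. Speed limits (rad/s): [2.57, 2.57, 3.14, 3.14, 3.14, 3.14].

INTERFACE

Orientations are given as a unit quaternion [w, x, y, z].
In Python, from plant import state, grab_frame, camera_model, job_done, find_in, silhouettes, landmark_of gives the robot as it stands.
- The arm moves only by the shell command python3 -m crank 'ROWS'. ROWS is JSON, a list of rows, each an object with "angular": the turn, a rotation vector about the tool's x, y, z each as a share of 5 degrees, from -1 to 1, a list of three; "delta_pos": the shift along the tool's x, y, z each as a share of 3 cm, from -1 to 1, a list of three; "gripper": the opening, from 0 (shut) to 1 (fully open). In form: [{"angular": [ax, ay, az], "delta_pos": [tx, ty, tz], "gripper": gripper}, ...]. A call has 1 to 12 rows; each row shifts and turns the commanded pose from where the row before left it, along the tool's axes as they then stand; what a row does not reach is not made up. A row lasts 1/8 s, in which the tool goes at most 62.5 mm and 10.7 degrees, less where a joint would pass 70% of its speed; a pose out of reach is approached as far as the arm can. A call with a number of a shift or a turn outside -1 to 1 is refused whole. A call with a gripper value outside its range is refused whole. The fingers move at their own pace and stop on an object; the grip force is fixed at half the most. Time passes only in rows, so rows that do not move let the fingers close. It gives the time, the measured TCP pose, the force and the opening at its end, in the units of the state.
- state(): the state, without advancing time (a new reading comes with each control period).
- grab_frame(name): name is "scene" or "side" or "wrist"; returns the picture (400x640x3 uint8, red, green, blue); there is no depth.
- camera_model(name): a dict with "camera_matrix" (3x3 intrinsics, pixels), "rvec" (rotation vector, rad) and "tvec" (3), from world to camera coordinates, as OpenCV has them; the wrist camera has in their place "mount" (4x4, takes a point from camera to tool coordinates, whose origin is the TCP and whose axes are the flange's). Camera axes: x right, y down, z forward; pixel columns grow to the right and rows downward; lengths in m; the calibration is good to about 2 mm. A picture is of the moment at which its call begins: read the wrist's pose just before it. camera_model takes no time and is no camera call.
- job_done(): hands the job in, once; it reports no verdict.
Trained networks look in the newest picture that a camera, given by its name, has taken for a name from the list of things; names that differ only in an ending like _2 or _b are one class to them, and where a whole thing is asked for, a point or a joint stands for the part that bears it (a point fixed in the world has none). Each returns a list of dicts, best first, with "conf" (0 to 1); they miss things now and then, are a little off and sometimes report something else, mostly with a low value. They report only what shows in the picture. A call takes as long as a camera call. They do not tell look-alikes from the thing itself.
- find_in(camera, target): "bbox" ([left, top, right, bottom] in pixels, round what is visible of it).
- silhouettes(camera, target): "mask" (400x640 bool, what is visible of it) and "bbox" ([left, top, right, bottom] in pixels, round what is visible of it).
- landmark_of(camera, target): "pixel" ([column, row] in pixels: a listed point, or the origin of a listed thing).
The state is a dict: "time": time; "joint_pos": joint angles; "joint_vel": joint speeds; "joint_efforts": joint torques, N m; "tool_pos": TCP position; "tool_rot": TCP orientation; "contact_force": force on the tool from outside, world axes, zero at the start; "ft_torque": the same for the moment, N m; "gripper_width": opening from 0.0 (shut) to 1.0 (fully open).
Only numpy, scipy, OpenCV 4.12 (cv2) and the standard library are available. Lean on these libraries where they do the work, as an engineer would, in place of code of your own. Each camera call takes 0.05 s, during which the arm holds its last target.

TASK

Take the long stoppered test tube out of the slanted drying stand and stand it in the tall metal jar with the flared mouth. As one does with glass, let its round foot enter the jar's mouth at a clear slant, straighten the tube once its foot is inside, and lower it upright to the bottom of the jar before letting go.

Things in the scene. Friction and masses are not known exactly. Their poses are not given: they have to be found in the camera images.
- long_tube: The long test tube: brown glass, 20 mm in diameter, 220 mm long with its white 18 mm wide stopper (top 16 mm, fast), about 70 g. Origin at the lowest point of its round foot, z along its axis towards the stopper. It starts leaning 30 degrees from vertical in one of the stand's three slots and lifts out along its axis. The two other tubes there are alike but 140 mm long, so they end lower.
- slant_stand: The white slanted drying stand, fixed, base 150 x 200 mm. Origin under the centre of the base; at yaw 0 the tubes' tops lean to its -x. The feet of its three slots lie at x 30, y -60, 0 and 60, z 30 mm in its frame; its inclined back plate and ribs reach 95 mm along the tubes from the foot, the rest stands free.
- tall_jar: The taller of two round aluminium jars with flared mouths (the other is 75 mm tall), fixed. Origin under the centre of its 96 mm base disc, z up. Inner floor at 12 mm; straight bore, 36 mm inner diameter, up to 117 mm; then a cone that widens to 72 mm inner (80 mm outer) diameter at the rim, at 142 mm. A tube left standing in it leans by up to 10 degrees; the long one stands out by 90 mm.
There are look-alikes about, which are no part of the job. Leave any purple look-alike of the long_tube alone. Leave any blue look-alike of the tall_jar alone.

How it is judged:
On the way, in this order (a step that is already met when the one before it is completed fails the run):
1. the long tube's foot is inside the tall jar's mouth, at least 8 mm below the rim, with the tube slanted more than 0.22 rad (12.6 degrees) from vertical (horizontal distance between long_tube and tall_jar below 0.034 m and z of long_tube in the frame of tall_jar between 0 and 0.134 m and angle between long_tube's own z axis and vertical above 0.22 rad), for 0.1 s.
2. still held between the fingers, the tube is upright within 0.22 rad (12.6 degrees) with its foot within 12 mm of the jar's floor (horizontal distance between long_tube and tall_jar below 0.02 m and z of long_tube in the frame of tall_jar below 0.024 m and angle between long_tube's own z axis and vertical below 0.22 rad and contact force between the fingers and long_tube above 0.3 N), for 0.1 s.
At the end, for the whole second after the job is handed in: The long tube stands at rest in the tall jar: its foot within 12 mm of the jar's floor and within 20 mm of the jar's axis, the tube within 0.22 rad (12.6 degrees) of vertical (horizontal distance between long_tube and tall_jar below 0.02 m and z of long_tube in the frame of tall_jar below 0.024 m and angle between long_tube's own z axis and vertical below 0.22 rad and linear speed of long_tube below 0.03 m/s); the robot touches nothing.
It also fails if it takes over 48 s, if anything falls off the work surface, if the arm or the gripper's body presses on something with over 40 N, if the wrist force passes 120 N, or if a joint passes its speed limit or range.

## Working session

There is one attempt and no reset: what is moved stays moved. The work goes in short steps, Python scripts to look and compute and a shell command to move; the robot and the scene stay as the last step left them, time stands still between calls to the robot, and variables do not carry over. Pictures are saved under pics/ and viewed, and the job is handed in when it is done.

```bash
ls; mkdir -p pics
python3 - <<'E'
from plant import *
import cv2
print(state())
for c in ["scene","side","wrist"]:
    im=grab_frame(c); cv2.imwrite(f"pics/{c}0.png",im[:,:,::-1])
    print(c,camera_model(c))
    for t in ["long_tube","slant_stand","tall_jar"]:
        print(t,[(round(d['conf'],2),[round(v) for v in d['bbox']]) for d in find_in(c,t)],[(round(d['conf'],2),[round(v) for v in d['pixel']]) for d in landmark_of(c,t)])
E
```

```text
pics
{'time': 0.0, 'joint_pos': array([ 1.16799755e+00,  5.33643098e-02,  1.61428308e+00,  1.18203340e-06,
        1.47599693e+00, -1.18985573e-01]), 'joint_vel': array([-1.78793330e-03, -2.88908104e-04, -1.12028472e-05, -4.42675875e-04,
        7.68292420e-04, -1.81514822e-04]), 'joint_efforts': array([-2.28907549e-03, -3.93684661e+01, -3.70169806e+01, -3.07630607e-04,
        6.98267191e-03,  2.48333428e-06]), 'tool_pos': array([0.17477199, 0.59945933, 0.24706489]), 'tool_rot': array([-2.65173619e-04,  1.41430788e-01,  9.89947615e-01, -9.90964128e-04]), 'contact_force': array([ 0.43322969,  0.41290382, -0.14422256]), 'ft_torque': array([ 0.01973512,  0.01586014, -0.01519393]), 'gripper_width': 1.0007795652537532}
scene {'camera_matrix': array([[372.81548333,   0.        , 323.53654266],
       [  0.        , 372.81548333, 199.08667715],
       [  0.        ,   0.        ,   1.        ]]), 'rvec': array([ 1.72867092,  1.59435637, -0.75575275]), 'tvec': array([-0.01607752, -0.19085707,  1.50517202])}
long_tube [(0.67, [255, 171, 264, 210]), (0.66, [387, 169, 440, 188]), (0.61, [400, 
[... 828 characters left out ...]
, 296])] [(0.85, [387, 288]), (0.6, [405, 336])]
wrist {'camera_matrix': array([[286.03156368,   0.        , 318.32938116],
       [  0.        , 286.03156368, 196.86641271],
       [  0.        ,   0.        ,   1.        ]]), 'mount': array([[ 1.56861020e-04, -9.55814494e-01, -2.93970456e-01,
         7.40516914e-02],
       [ 9.99999914e-01,  3.70001842e-05,  4.13292192e-04,
         4.06241496e-04],
       [-3.84153706e-04, -2.93970495e-01,  9.55814417e-01,
        -1.25270384e-01],
       [ 0.00000000e+00,  0.00000000e+00,  0.00000000e+00,
         1.00000000e+00]])}
long_tube [(0.59, [81, 209, 198, 294])] [(0.84, [195, 210])]
slant_stand [(0.47, [161, 399, 182, 400])] []
tall_jar [] []
```

View pics/scene0.png

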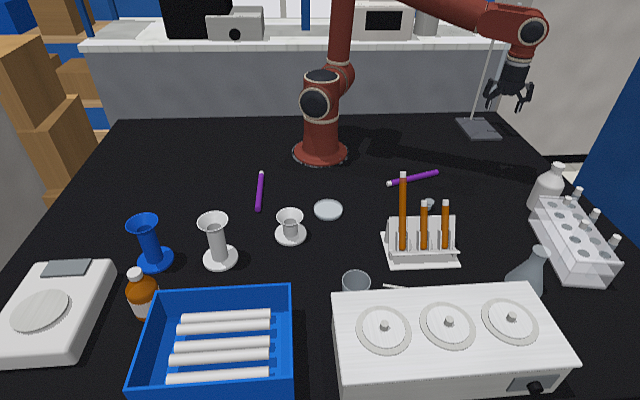

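View pics/side0.png

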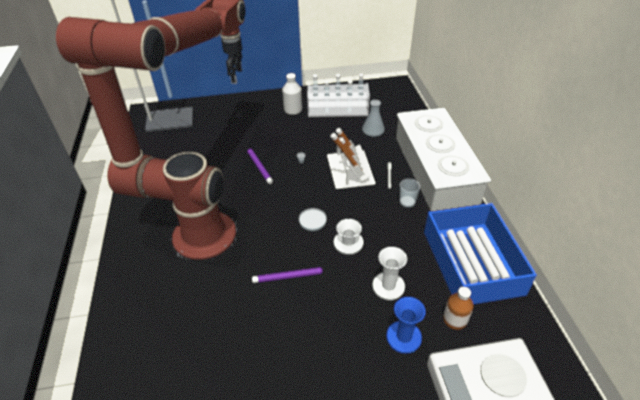

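View pics/wrist0.png

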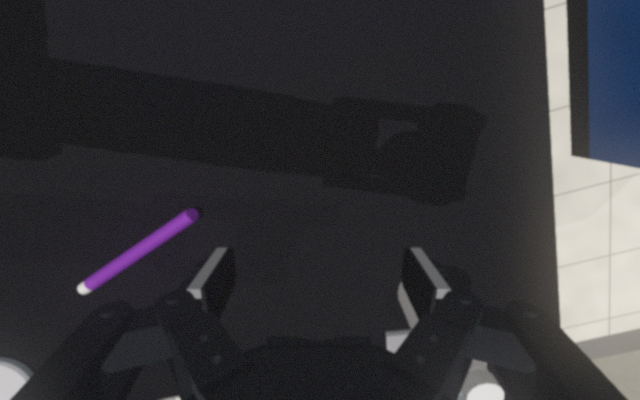

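Run:
```python
import cv2,numpy as np
a=cv2.imread("pics/scene0.png")[140:290,110:480]
b=cv2.imread("pics/side0.png")[120:360,230:440]
cv2.imwrite("pics/scrop.png",cv2.resize(a,None,fx=2.1,fy=2.1,interpolation=2))
cv2.imwrite("pics/sidecrop.png",cv2.resize(b,None,fx=2.4,fy=2.4,interpolation=2))
```

```text
(no output)
```

View pics/scrop.png

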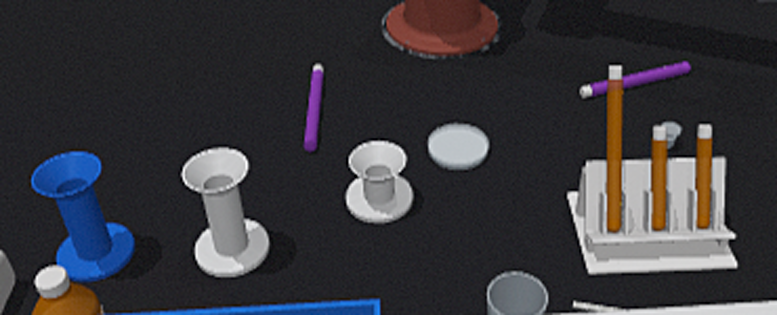

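View pics/sidecrop.png

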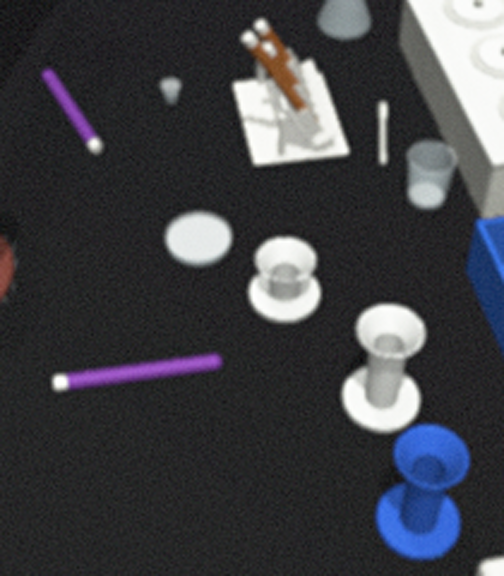

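The three networks' candidates for long_tube are:
- brown tube in the stand, scene (402,172–253)
- purple tube, scene (260,190)
- purple tube, scene (412,178)

The brown one fits: it stands in the stand and its stopper is higher than the other two brown tubes'. 

The candidates for tall_jar are:
- blue jar, scene (150,240)
- white/aluminium tall jar, scene (218,240)
- short jar, scene (290,225)

The aluminium jar at (218,240) fits. I'll confirm both in enlarged crops.

Run:
```python
import cv2,numpy as np
def crop(f,x0,y0,x1,y1,s,o):
    a=cv2.resize(cv2.imread(f)[y0:y1,x0:x1],None,fx=s,fy=s,interpolation=2)
    for x in range(x0,x1,10): cv2.putText(a,str(x),(int((x-x0)*s),8),0,.3,(0,255,255)); a[::4,int((x-x0)*s)]=(0,120,120)
    for y in range(y0,y1,10): cv2.putText(a,str(y),(0,int((y-y0)*s)),0,.3,(0,255,255)); a[int((y-y0)*s),::4]=(0,120,120)
    cv2.imwrite(o,a)
crop("pics/scene0.png",375,160,470,275,5,"pics/c1.png")
crop("pics/side0.png",320,120,385,195,7,"pics/c2.png")
```

```text
(no output)
```

View pics/c1.png

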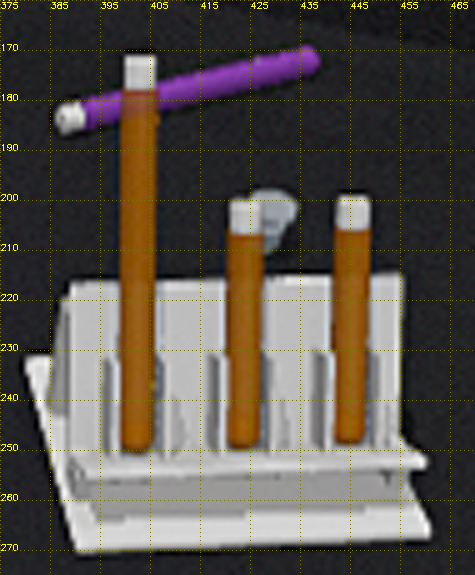

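View pics/c2.png

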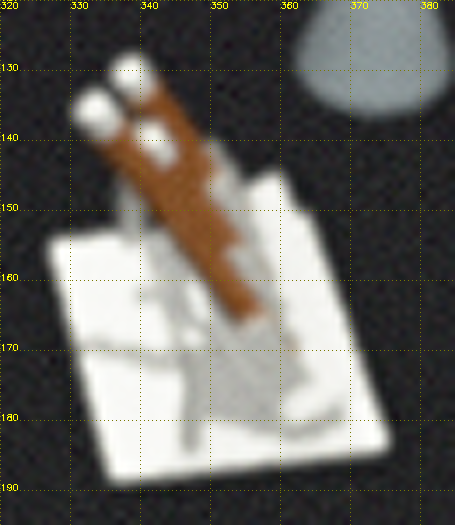

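```bash
cat > h.py <<'E'
import numpy as np,cv2
from plant import camera_model,state
from scipy.spatial.transform import Rotation as R
CM={c:camera_model(c) for c in("scene","side")}
def proj(c,P):
    m=CM[c]; return cv2.projectPoints(np.atleast_2d(np.float64(P)),m['rvec'],m['tvec'],m['camera_matrix'],None)[0].reshape(-1,2)
def tool():
    s=state();q=s['tool_rot'];return s['tool_pos'],R.from_quat([q[1],q[2],q[3],q[0]]).as_matrix()
E
cat > fit.py <<'E'
from h import *
from scipy.optimize import least_squares
from plant import *
import cv2
a=np.array([-.5,0,np.cos(np.pi/6)])
def stand(p):
    Rz=R.from_euler('z',p[2]).as_matrix(); T=lambda q:(Rz@np.atleast_2d(q).T).T+[p[0],p[1],0]
    feet=[np.array([.03,y,.03]) for y in(-.06,0,.06)]
    L=[.22,.14,.14]
    bot=T([f+a*.002 for f in feet]); top=T([f+a*l for f,l in zip(feet,L)])
    cor=T([[sx*.075,sy*.1,p[3]] for sx,sy in((1,-1),(1,1),(-1,-1),(-1,1))])
    return bot,top,cor,T(feet),Rz@a
so={'bot':[(402,250),(423.5,249.5),(444.5,248.5)],'top':[(402.8,171.5),(424,200.5),(445.5,199.5)],'cor':[(391,271),(461,267.5),(380,231)]}
def res(p):
    b,t,c,_,_=stand(p)
    r=[ (proj('scene',t)-so['top']).ravel(),(proj('scene',b)-so['bot']).ravel()*.5,(proj('scene',c[:3])-so['cor']).ravel()*.7]
    s=proj('side',c)-[(375,184.5),(358.5,144),(336,189),(327,153.5)]
    # orders uncertain -> nearest
    r.append(s.ravel()*.7)
    return np.concatenate(r)
for y0 in (0,.3,-.3):
    f=least_squares(res,[.6,.25,y0,.004]); print(f.x,f.cost); 
b,t,c,ft,ax=stand(f.x)
print(res(f.x).round(1)); print('side tops',proj('side',t).round(1))
print('foot',ft[0],'axis',ax,'top',t[0])
th=np.linspace(0,2*np.pi,120)
ring=lambda x,y,r,z:np.c_[x+r*np.cos(th),y+r*np.sin(th),0*th+z]
def bb(c,x,y):
    P=np.vstack([proj(c,ring(x,y,.048,0)),proj(c,ring(x,y,.04,.142))]); return np.r_[P.min(0),P.max(0)]
obs={}
for c in('scene','side'):
    grab_frame(c)
    for d in silhouettes(c,'tall_jar'):
        ys,xs=np.nonzero(d['mask']); print(c,d['conf'],xs.min(),ys.min(),xs.max(),ys.max(),d['mask'].sum())
        bx=np.array([xs.min(),ys.min(),xs.max(),ys.max()])
        tgt=(219,243) if c=='scene' else (390,272)
        if np.hypot((bx[0]+bx[2])/2-tgt[0],(bx[1]+bx[3])/2-tgt[1])<15 and c not in obs: obs[c]=bx+[-.0,0,1,1]
print(obs)
f=least_squares(lambda p:np.concatenate([bb(c,*p)-o for c,o in obs.items()]),[.6,-.25],loss='soft_l1')
print('jar',f.x,[ (bb(c,*f.x)-o).round(1) for c,o in obs.items()])
E
python3 fit.py
```

```text
[0.56323781 0.24289707 0.00243244 0.00379828] 17.428883909284476
[0.56323781 0.24289707 0.00243241 0.00379828] 17.428883909286135
[0.56323781 0.24289707 0.00243245 0.00379828] 17.428883909285233
[ 0.  -0.   0.2 -0.6 -0.2 -0.6  0.4 -0.1  0.1 -0.4 -0.  -0.5  0.1 -0.7
  0.7 -1.2 -0.3  0.9  0.2 -1.7  3.   4.1  0.3 -1.2 -0.3  0.6]
side tops [[333.3 133.9]
 [340.7 138.4]
 [337.5 129. ]]
foot [0.59338366 0.18297022 0.03      ] axis [-0.49999852 -0.00121623  0.8660254 ] top [0.48338399 0.18270265 0.22052559]
scene 0.79 126 213 173 274 1589
scene 0.78 197 211 237 271 1482
scene 0.46 399 172 406 249 484
side 0.77 387 298 424 352 1473
{'scene': array([197., 211., 238., 272.])}
jar [ 0.56076348 -0.32154149] [array([-0.5, -0.4,  0.6,  0.2])]
```

```bash
sed -i "s/r.append(s.ravel()\*.7)/r.append(s[[0,2,3]].ravel()*.7)/; s/^print(obs)/obs['side']=np.array([373.5,248,407,298.]); print(obs)/" fit.py; python3 fit.py
python3 - <<'E'
import cv2
a=cv2.imread("pics/side0.png")[240:305,365:415];cv2.imwrite("pics/c3.png",cv2.resize(a,None,fx=8,fy=8,interpolation=2))
a=cv2.imread("pics/scene0.png")[205:280,190:245];cv2.imwrite("pics/c4.png",cv2.resize(a,None,fx=8,fy=8,interpolation=2))
E
```

```text
[ 0.56428569  0.24170599 -0.0200329   0.00114552] 2.487338185760695
[ 0.56428569  0.24170599 -0.0200329   0.00114552] 2.4873381857606662
[ 0.56428569  0.24170599 -0.02003289  0.00114552] 2.487338185760673
[ 0.2 -0.1  0.2 -0.4  0.  -0.   0.  -0.1 -0.2 -0.3 -0.2 -0.1 -0.7 -0.4
  0.2 -0.  -0.3  1.2  0.1 -0.9  0.1 -0.9  0.3  0.8]
side tops [[333.2 133.8]
 [341.  138.5]
 [338.1 129. ]]
foot [0.59307777 0.18111708 0.03      ] axis [-0.49989967  0.01001578  0.8660254 ] top [0.48309985 0.18332055 0.22052559]
scene 0.93 125 213 173 274 1640
scene 0.63 197 211 238 271 1552
side 0.86 373 248 406 299 1224
{'scene': array([197., 211., 239., 272.]), 'side': array([373.5, 248. , 407. , 298. ])}
jar [ 0.56075441 -0.32079767] [array([-0.2, -0.4, -0.1,  0.2]), array([-0.3, -2.5,  0.2,  0.4])]
```

View pics/c3.png

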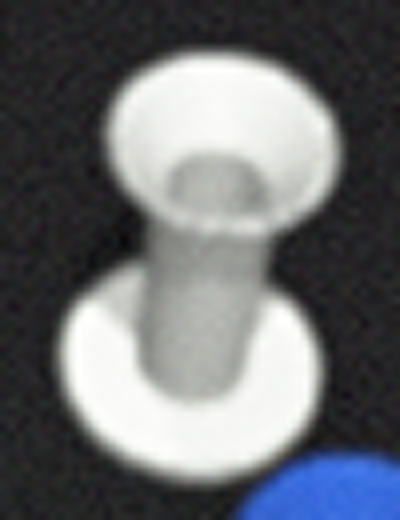

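View pics/c4.png

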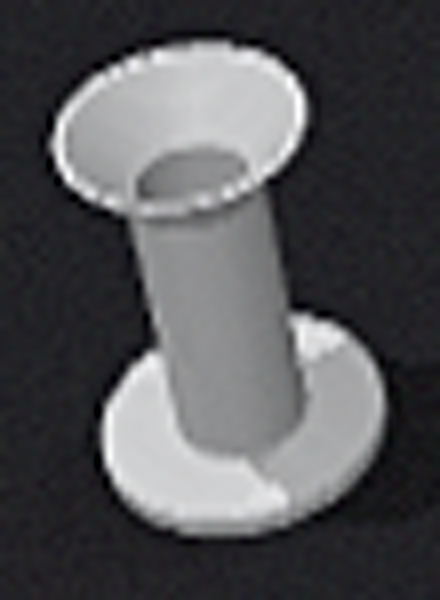

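The crops confirm it. The long brown tube is in the −y slot, with its stopper at scene (403,172). The aluminium tall jar has its rim at scene (218,222) and its base at (220,257). I'll grip the tube near its top with the tool along its axis.

```bash
cat >> h.py <<'E'
def need(pos,lean_deg,yaw=0.0):
    """tool z = -(tube axis), tube leaning lean_deg towards world -x; rows needed"""
    p,M=tool(); l=np.radians(lean_deg)
    z=np.array([np.sin(l),0,-np.cos(l)]); y=np.array([0,1.,0]); x=np.cross(y,z)
    T=R.from_euler('z',yaw).as_matrix()@np.c_[x,y,z]
    rv=R.from_matrix(M.T@T).as_rotvec()
    d=np.array(pos)-p
    print('pos',p.round(4),'rot needed/5deg',(np.degrees(rv)/5).round(2),'| shift/3cm now-axes',(M.T@d/.03).round(2),'| target-axes',(T.T@d/.03).round(2))
E
python3 -c "
from h import *
print(tool()[1].round(3)); need([.463,.183,.257],30)"
```

```text
[[-0.96  0.28  0.  ]
 [ 0.28  0.96 -0.  ]
 [-0.    0.   -1.  ]]
pos [0.175  0.6    0.2483] rot needed/5deg [-0.85 -5.96 -3.18] | shift/3cm now-axes [-13.11 -10.66  -0.29] | target-axes [ -8.46 -13.9    4.55]
```

```bash
python3 -m crank '[{"angular":[0,0,0.9],"delta_pos":[0,0,-0.5],"gripper":1},{"angular":[0,0,0.9],"delta_pos":[0,0,-0.5],"gripper":1},{"angular":[0,0,0.9],"delta_pos":[0,0,-0.5],"gripper":1},{"angular":[0,0,0.5],"delta_pos":[0,0,-0.5],"gripper":1}]'; python3 -c "
from h import *
need([.463,.183,.257],30)"
```

```text
time: 1.95
tool_pos: [0.175, 0.6, 0.3088]
tool_rot: [0.0, 0.279, 0.96, -0.0]
contact_force: [0.6, 0.2, 0.3]
gripper_width: 1.006
pos [0.175  0.6    0.3088] rot needed/5deg [-1.69 -5.84 -6.32] | shift/3cm now-axes [-15.55  -6.6    1.73] | target-axes [ -7.45 -13.9    6.3 ]
```

```bash
python3 -m crank '[{"angular":[0,0,-0.9],"delta_pos":[-0.8,-0.4,0],"gripper":1},{"angular":[0,0,-0.9],"delta_pos":[-0.8,-0.4,0],"gripper":1},{"angular":[0,0,-0.9],"delta_pos":[-0.8,-0.4,0],"gripper":1},{"angular":[0,0,-0.9],"delta_pos":[-0.8,-0.4,0],"gripper":1},{"angular":[0,0,-0.9],"delta_pos":[-0.8,-0.4,0],"gripper":1},{"angular":[0,0,-0.9],"delta_pos":[-0.8,-0.4,0],"gripper":1},{"angular":[0,0,-0.9],"delta_pos":[-0.8,-0.4,0],"gripper":1}]'; python3 -c "
from h import *
need([.463,.183,.257],30)"
```

```text
time: 2.82
tool_pos: [0.306, 0.4675, 0.3084]
tool_rot: [0.0, 0.005, 1.0, 0.0]
contact_force: [-0.1, -0.1, -0.2]
gripper_width: 1.002
pos [0.306  0.4675 0.3084] rot needed/5deg [-0.03 -6.   -0.12] | shift/3cm now-axes [-5.33 -9.43  1.71] | target-axes [-3.67 -9.48  4.1 ]
```

```bash
python3 -m crank '[{"angular":[0,-0.75,0],"delta_pos":[-0.4,-0.95,0],"gripper":1},{"angular":[0,-0.75,0],"delta_pos":[-0.4,-0.95,0],"gripper":1},{"angular":[0,-0.75,0],"delta_pos":[-0.4,-0.95,0],"gripper":1},{"angular":[0,-0.75,0],"delta_pos":[-0.4,-0.95,0],"gripper":1},{"angular":[0,-0.75,0],"delta_pos":[-0.4,-0.95,0],"gripper":1},{"angular":[0,-0.75,0],"delta_pos":[-0.4,-0.95,0],"gripper":1},{"angular":[0,-0.75,0],"delta_pos":[-0.4,-0.95,0],"gripper":1},{"angular":[0,-0.75,0],"delta_pos":[-0.4,-0.95,0],"gripper":1},{"angular":[0,0,0],"delta_pos":[-0.4,-0.95,0],"gripper":1},{"angular":[0,0,0],"delta_pos":[-0.4,-0.95,0],"gripper":1}]'; python3 -c "
from h import *
need([.463,.183,.257],30)"
```

```text
time: 4.08
tool_pos: [0.4147, 0.1808, 0.3422]
tool_rot: [0.259, 0.006, 0.966, -0.002]
contact_force: [0.3, -1.0, -0.2]
gripper_width: 1.001
pos [0.4147 0.1808 0.3422] rot needed/5deg [-0.07  0.01 -0.13] | shift/3cm now-axes [0.03 0.09 3.26] | target-axes [0.03 0.07 3.26]
```

```bash
python3 -m crank '[{"angular":[0,0,-0.1],"delta_pos":[0,0.1,0.8],"gripper":1},{"angular":[0,0,0],"delta_pos":[0,0,0.8],"gripper":1},{"angular":[0,0,0],"delta_pos":[0,0,0.8],"gripper":1},{"angular":[0,0,0],"delta_pos":[0,0,0],"gripper":1}]'
python3 - <<'E'
from h import *
from plant import *
need([.463,.183,.257],30)
p,M=tool(); im=grab_frame('wrist')[:,:,::-1].copy()
cm=camera_model('wrist');K=cm['camera_matrix'];Mt=np.array(cm['mount'])
def pw(P):
    q=M.T@(np.array(P)-p); c=np.linalg.inv(Mt)@np.r_[q,1]; u=K@c[:3]; return u[:2]/u[2]
f=np.array([.593,.182,.03]);a=np.array([-.5,0.003,.866])
for s in(0.,.1,.14,.204,.22):
    u=pw(f+a*s);print(s,u.round()); cv2.circle(im,tuple(int(v) for v in u),3,(0,255,0),1)
cv2.imwrite('pics/w1.png',im)
print(silhouettes('wrist','long_tube')and[d['bbox'] for d in find_in('wrist','long_tube')])
s=grab_frame('scene')[60:290,340:540,::-1]; cv2.imwrite('pics/s1.png',cv2.resize(s,None,fx=2.6,fy=2.6,interpolation=2))
E
```

```text
time: 4.58
tool_pos: [0.4502, 0.1836, 0.277]
tool_rot: [0.257, 0.002, 0.966, -0.004]
contact_force: [0.9, -0.5, 0.4]
gripper_width: 1.0
pos [0.4502 0.1836 0.277 ] rot needed/5deg [-0.09 -0.05 -0.03] | shift/3cm now-axes [-0.04 -0.01  0.79] | target-axes [-0.04 -0.02  0.79]
0.0 [319. 164.]
0.1 [318. 180.]
0.14 [318. 189.]
0.204 [318. 211.]
0.22 [318. 219.]
[[303.1, 173.2, 327.8, 228.7]]
```

View pics/w1.png

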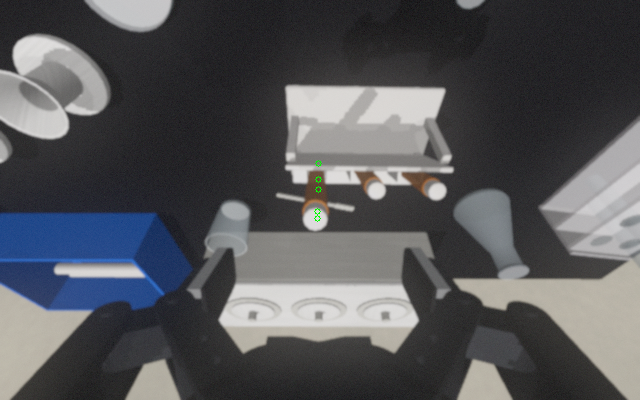

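View pics/s1.png

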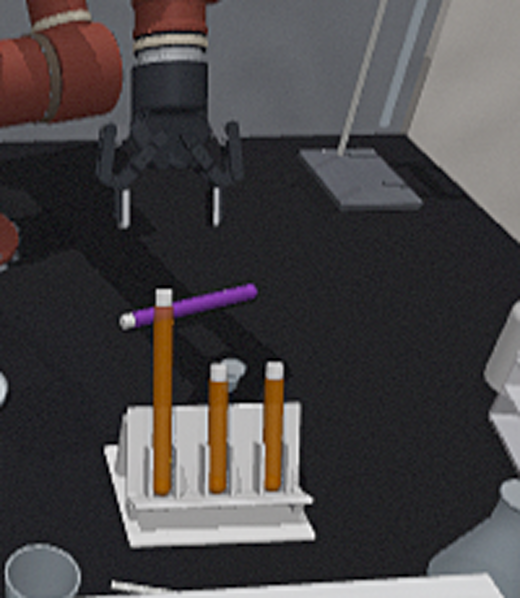

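The wrist view shows the stopper at (316,217), against (318,219) predicted from the fit, so it is well lined up. I'll advance along the axis and close.

```bash
python3 -m crank '[{"angular":[0,0,0],"delta_pos":[0.02,-0.04,0.7],"gripper":0.75},{"angular":[0,0,0],"delta_pos":[0,0,0.7],"gripper":0.75},{"angular":[0,0,0],"delta_pos":[0,0,0.7],"gripper":0.75},{"angular":[0,0,0],"delta_pos":[0,0,0.7],"gripper":0.75},{"angular":[0,0,0],"delta_pos":[0,0,0.7],"gripper":0.75},{"angular":[0,0,0],"delta_pos":[0,0,0],"gripper":0.75}]'
python3 - <<'E'
from h import *
from plant import *
need(np.array([.593,.182,.03])+.178*np.array([-.5,.003,.866]),30)
cv2.imwrite('pics/w2.png',grab_frame('wrist')[:,:,::-1])
s=grab_frame('side')[80:230,270:420,::-1]; cv2.imwrite('pics/sd2.png',cv2.resize(s,None,fx=3.6,fy=3.6,interpolation=2))
E
```

```text
time: 5.52
tool_pos: [0.5025, 0.1821, 0.1876]
tool_rot: [0.258, 0.002, 0.966, -0.003]
contact_force: [-0.4, -0.2, -0.5]
gripper_width: 0.75
pos [0.5025 0.1821 0.1876] rot needed/5deg [-0.08 -0.02 -0.03] | shift/3cm now-axes [0.01 0.01 0.12] | target-axes [0.01 0.01 0.12]
```

View pics/w2.png

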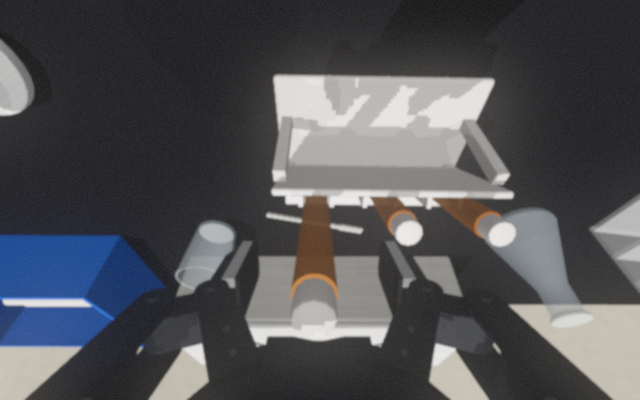

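View pics/sd2.png

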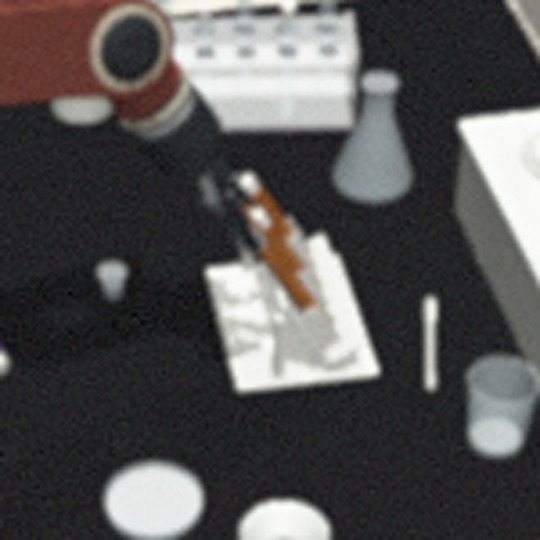

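```bash
python3 -m crank '[{"angular":[0,0,0],"delta_pos":[0,-0.03,0.05],"gripper":0.4},{"angular":[0,0,0],"delta_pos":[0,0,0],"gripper":0},{"angular":[0,0,0],"delta_pos":[0,0,0],"gripper":0},{"angular":[0,0,0],"delta_pos":[0,0,0],"gripper":0},{"angular":[0,0,0],"delta_pos":[0,0,0],"gripper":0},{"angular":[0,0,0],"delta_pos":[0,0,0],"gripper":0},{"angular":[0,0,0],"delta_pos":[0,0,0],"gripper":0}]'
python3 - <<'E'
from h import *
from plant import *
need(np.array([.593,.182,.03])+.178*np.array([-.5,.003,.866]),30)
cv2.imwrite('pics/w3.png',grab_frame('wrist')[:,:,::-1])
E
```

```text
time: 6.5
tool_pos: [0.504, 0.1814, 0.1878]
tool_rot: [0.259, 0.002, 0.966, -0.003]
contact_force: [-3.6, -0.4, 5.4]
gripper_width: 0.219
pos [0.504  0.1814 0.1878] rot needed/5deg [-0.07  0.01 -0.03] | shift/3cm now-axes [0.06 0.04 0.11] | target-axes [0.06 0.04 0.11]
```

View pics/w3.png

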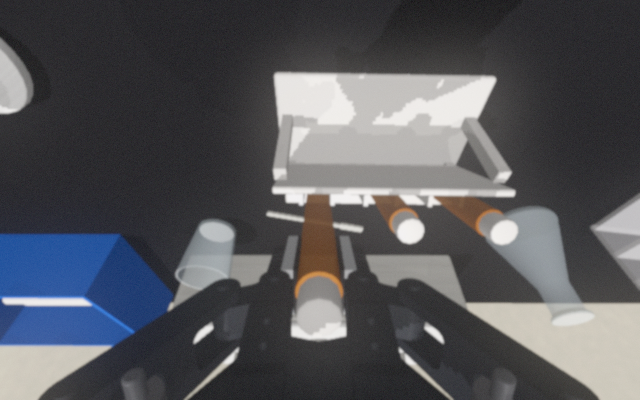

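```bash
python3 -m crank '[{"angular":[0,0,0],"delta_pos":[0,0,-0.3],"gripper":0},{"angular":[0,0,0],"delta_pos":[0,0,-0.5],"gripper":0},{"angular":[0,0,0],"delta_pos":[0,0,-0.7],"gripper":0},{"angular":[0,0,0],"delta_pos":[0,0,-0.8],"gripper":0},{"angular":[0,0,0],"delta_pos":[0,0,-0.8],"gripper":0},{"angular":[0,0,0],"delta_pos":[0,0,-0.8],"gripper":0},{"angular":[0,0,0],"delta_pos":[0,0,-0.7],"gripper":0},{"angular":[0,0,0],"delta_pos":[0,0,-0.4],"gripper":0},{"angular":[0,0,0],"delta_pos":[0,0,0],"gripper":0}]'
cat > look.py <<'E'
from h import *
from plant import *
import sys
n=sys.argv[1]
p,M=tool(); im=grab_frame('wrist')[:,:,::-1]; cv2.imwrite(f'pics/w{n}.png',im)
pr={}
for c,(x0,y0,x1,y1) in {'scene':eval(sys.argv[2]),'side':eval(sys.argv[3])}.items():
    s=grab_frame(c)[:,:,::-1].copy()
    k=min(790/(x1-x0),590/(y1-y0)); cv2.imwrite(f'pics/{c}{n}.png',cv2.resize(s[y0:y1,x0:x1],None,fx=k,fy=k,interpolation=2))
    for t in(.18,0,-.04): print(c,t,'pred px',proj(c,p+M[:,2]*t).round(1))
    print(c,[(round(d['conf'],2),[round(v,1) for v in d['pixel']]) for d in landmark_of(c,'long_tube')])
    print(c,[(round(d['conf'],2),[round(v,1) for v in d['bbox']]) for d in find_in(c,'long_tube')])
E
python3 look.py 4 "(360,60,460,260)" "(290,70,390,190)"; python3 -c "
from h import *
need([.5,.18,.3],30)"
```

```text
time: 7.68
tool_pos: [0.4283, 0.1825, 0.3178]
tool_rot: [0.259, 0.002, 0.966, -0.002]
contact_force: [-0.5, -1.1, -1.3]
gripper_width: 0.221
scene 0.18 pred px [[402.4 196.6]]
scene 0 pred px [[402.9 129.3]]
scene -0.04 pred px [[403.  113.9]]
scene [(0.67, [403.6, 197.3]), (0.63, [258.6, 209.9]), (0.53, [439.1, 167.0]), (0.27, [222.1, 257.1])]
scene [(0.77, [252.4, 169.8, 265.5, 209.7]), (0.72, [384.2, 169.9, 437.9, 187.2]), (0.65, [398.7, 117.6, 406.4, 200.8])]
side 0.18 pred px [[342.9 146.4]]
side 0 pred px [[317.1 112. ]]
side -0.04 pred px [[310.8 103.6]]
side [(0.89, [320.6, 271.6]), (0.7, [344.7, 148.9]), (0.5, [253.7, 152.0])]
side [(0.78, [252.6, 269.3, 323.0, 281.5]), (0.64, [320.1, 120.9, 340.6, 149.2])]
pos [0.4286 0.1822 0.3159] rot needed/5deg [-0.08 -0.02 -0.03] | shift/3cm now-axes [-1.8  -0.06  1.65] | target-axes [-1.8  -0.07  1.65]
```

View pics/scene4.png

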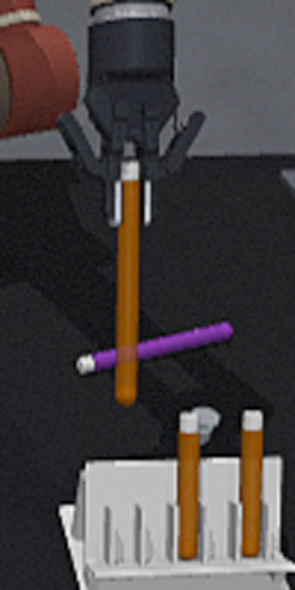

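View pics/side4.png

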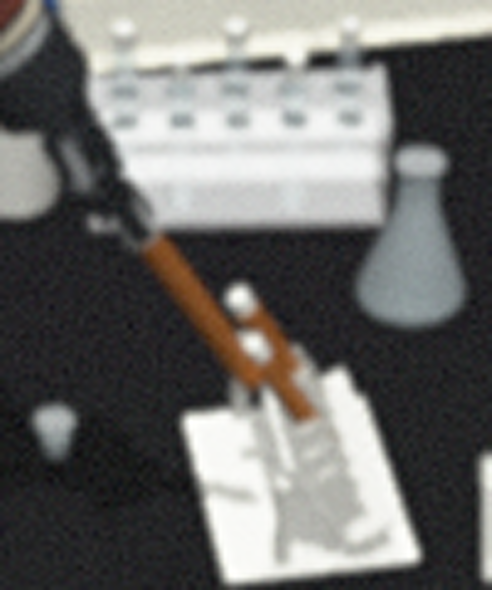

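View pics/w4.png

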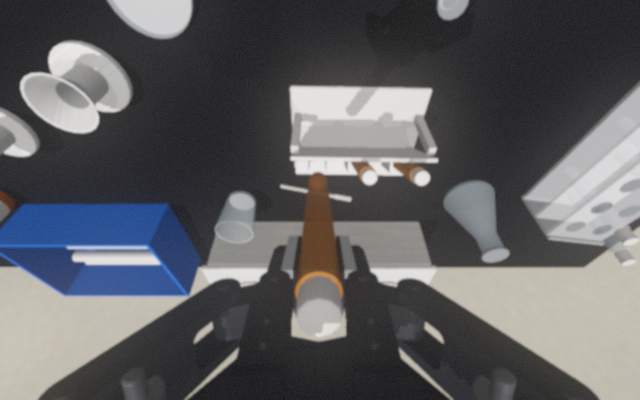

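```bash
python3 -m crank '[{"angular":[0,0,0],"delta_pos":[-0.4,-0.3,-0.05],"gripper":0},{"angular":[0,0,0],"delta_pos":[-0.4,-0.6,-0.05],"gripper":0},{"angular":[0,0,0],"delta_pos":[-0.4,-0.8,-0.05],"gripper":0},{"angular":[0,0,0],"delta_pos":[-0.3,-0.8,-0.05],"gripper":0},{"angular":[0,0,0],"delta_pos":[-0.25,-0.8,0],"gripper":0},{"angular":[0,0,0],"delta_pos":[0,-0.8,0],"gripper":0},{"angular":[0,0,0],"delta_pos":[0,-0.8,0],"gripper":0},{"angular":[0,0,0],"delta_pos":[0,-0.8,0],"gripper":0},{"angular":[0,0,0],"delta_pos":[0,-0.8,0],"gripper":0},{"angular":[0,0,0],"delta_pos":[0,-0.8,0],"gripper":0},{"angular":[0,0,0],"delta_pos":[0,-0.8,0],"gripper":0},{"angular":[0,0,0],"delta_pos":[0,-0.8,0],"gripper":0}]'; python3 -c "
from h import *
need([.470,-.321,.348],30)"
```

```text
time: 9.52
tool_pos: [0.4697, -0.0867, 0.3502]
tool_rot: [0.259, 0.002, 0.966, -0.004]
contact_force: [0.4, -0.0, -1.0]
gripper_width: 0.218
pos [ 0.4697 -0.0867  0.3502] rot needed/5deg [-0.09  0.01 -0.03] | shift/3cm now-axes [ 0.   -7.81  0.13] | target-axes [ 0.03 -7.81  0.07]
```

```bash
python3 -m crank '[{"angular":[0,0,0],"delta_pos":[0,-0.8,0],"gripper":0},{"angular":[0,0,0],"delta_pos":[0,-0.8,0],"gripper":0},{"angular":[0,0,0],"delta_pos":[0,-0.8,0],"gripper":0},{"angular":[0,0,0],"delta_pos":[0,-0.8,0],"gripper":0},{"angular":[0,0,0],"delta_pos":[0,-0.8,0],"gripper":0},{"angular":[0,0,0],"delta_pos":[0,-0.8,0],"gripper":0},{"angular":[0,0,0],"delta_pos":[0,-0.8,0],"gripper":0},{"angular":[0,0,0],"delta_pos":[0,-0.8,0],"gripper":0},{"angular":[0,0,0],"delta_pos":[0,-0.8,0],"gripper":0},{"angular":[0,0,0],"delta_pos":[0,-0.6,0],"gripper":0},{"angular":[0,0,0],"delta_pos":[0,0,0],"gripper":0}]'; python3 -c "
from h import *
need([.470,-.321,.348],30)"; python3 look.py 5 "(120,100,320,290)" "(340,180,440,310)"
```

```text
time: 10.9
tool_pos: [0.4679, -0.3203, 0.3504]
tool_rot: [0.259, 0.003, 0.966, -0.003]
contact_force: [-0.2, 0.6, -1.7]
gripper_width: 0.214
pos [ 0.4679 -0.3203  0.3504] rot needed/5deg [-0.08 -0.01 -0.05] | shift/3cm now-axes [-0.02 -0.02  0.1 ] | target-axes [-0.02 -0.02  0.1 ]
scene 0.18 pred px [[209.4 203.9]]
scene 0 pred px [[204.6 130. ]]
scene -0.04 pred px [[203.5 112.9]]
scene [(0.67, [209.5, 204.9]), (0.66, [260.3, 209.0]), (0.56, [437.3, 169.4])]
scene [(0.72, [199.5, 114.1, 212.8, 206.5]), (0.72, [387.1, 167.6, 436.4, 187.5]), (0.7, [255.7, 171.7, 265.8, 212.9])]
side 0.18 pred px [[394.  244.7]]
side 0 pred px [[365.4 209.4]]
side -0.04 pred px [[358.2 200.6]]
side [(0.86, [394.4, 244.9]), (0.75, [322.3, 271.7])]
side [(0.79, [250.1, 269.2, 325.2, 282.7]), (0.49, [366.7, 213.9, 394.3, 251.1]), (0.47, [259.6, 166.2, 274.0, 186.6])]
```

View pics/scene5.png

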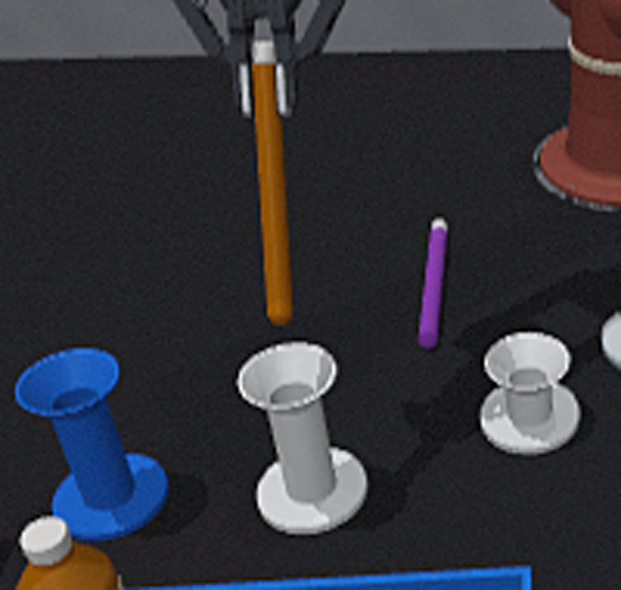

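View pics/side5.png

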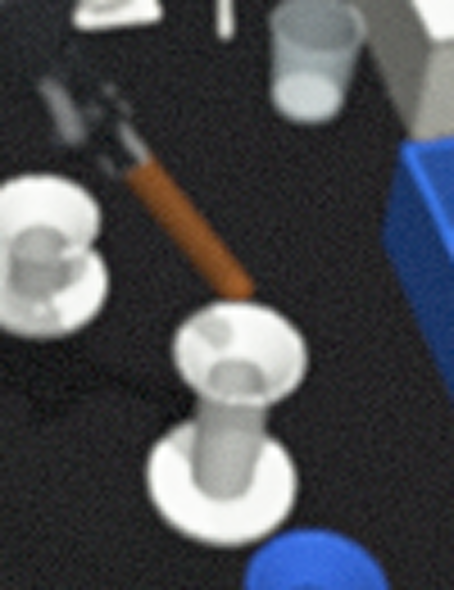

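View pics/w5.png

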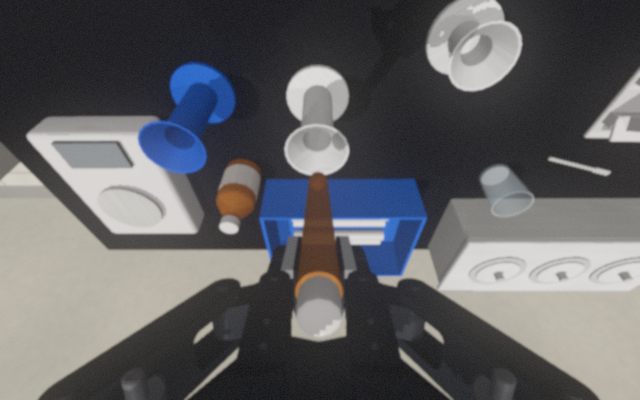

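Run:
```python
from h import *
p,M=tool()
cm=camera_model('wrist');K=cm['camera_matrix'];Mt=np.array(cm['mount'])
def pw(P):
    c=np.linalg.inv(Mt)@np.r_[M.T@(np.array(P)-p),1]; u=K@c[:3]; return u[:2]/u[2]
th=np.linspace(0,6.283,100)
for z,r in((.142,.04),(0,.048)):
    u=np.array([pw([.561+r*np.cos(t),-.321+r*np.sin(t),z]) for t in th]); print(z,u.min(0).round(1),u.max(0).round(1))
for s in(.18,.184): print(s,pw(p+s*M[:,2]).round(1), p+s*M[:,2])
im=cv2.imread('pics/w5.png')[55:200,270:370]; cv2.imwrite('pics/w5c.png',cv2.resize(im,None,fx=4,fy=4,interpolation=2))
```

```text
0.142 [284.2 123.3] [349.7 175.6]
0 [286.8  63.5] [348.4 121.7]
0.18 [318.1 179.9] [ 0.55840245 -0.31932561  0.19485063]
0.184 [318.1 179.1] [ 0.56040322 -0.31935131  0.19138707]
```

View pics/w5c.png

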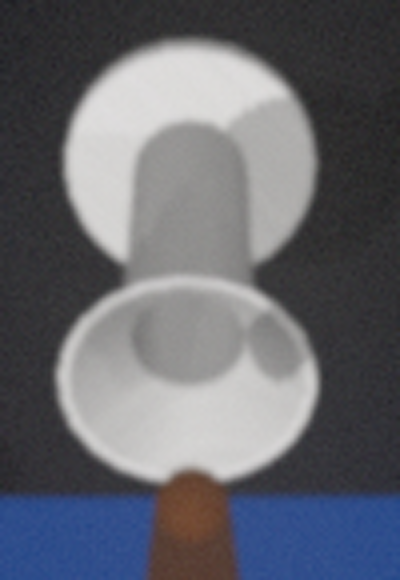

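The rim in the wrist view, (284–350, 124–176), agrees with the projection within a pixel. I'll lower the foot into the mouth at the 30° slant.

```bash
python3 -m crank '[{"angular":[0,0,0],"delta_pos":[0.29,-0.05,0.5],"gripper":0},{"angular":[0,0,0],"delta_pos":[0.29,0,0.5],"gripper":0},{"angular":[0,0,0],"delta_pos":[0.29,0,0.5],"gripper":0},{"angular":[0,0,0],"delta_pos":[0.29,0,0.5],"gripper":0},{"angular":[0,0,0],"delta_pos":[0,0,0],"gripper":0},{"angular":[0,0,0],"delta_pos":[0,0,0],"gripper":0},{"angular":[0,0,0],"delta_pos":[0,0,0],"gripper":0}]'; python3 -c "
from h import *
p,M=tool()
print(p+M[:,2]*.183)"; python3 look.py 6 "(150,140,270,280)" "(340,200,440,310)"
```

```text
time: 12.12
tool_pos: [0.4684, -0.321, 0.2825]
tool_rot: [0.259, 0.002, 0.966, -0.004]
contact_force: [-0.3, 0.4, -0.5]
gripper_width: 0.218
[ 0.56011047 -0.32247269  0.12411153]
scene 0.18 pred px [[213.5 224.6]]
scene 0 pred px [[209.1 154.4]]
scene -0.04 pred px [[208.1 138.3]]
scene [(0.77, [212.3, 224.5]), (0.65, [438.5, 170.7]), (0.58, [256.7, 209.4])]
scene [(0.95, [204.3, 142.3, 217.5, 229.1]), (0.76, [386.5, 168.8, 440.3, 186.7]), (0.67, [196.6, 211.6, 239.6, 270.3]), (0.55, [254.9, 171.2, 262.8, 212.1])]
side 0.18 pred px [[392.1 260.1]]
side 0 pred px [[364.3 227.6]]
side -0.04 pred px [[357.4 219.6]]
side [(0.84, [323.2, 271.3]), (0.66, [390.9, 260.1])]
side [(0.77, [368.3, 232.0, 393.3, 262.3]), (0.63, [252.6, 269.0, 322.8, 281.7]), (0.53, [257.8, 169.2, 273.4, 184.9])]
```

View pics/scene6.png

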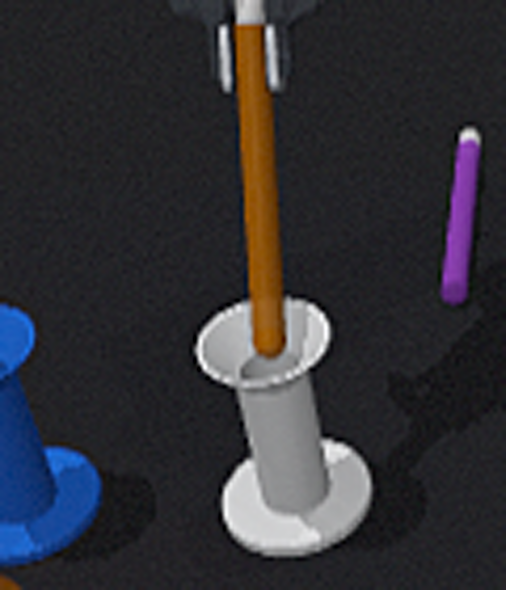

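View pics/side6.png

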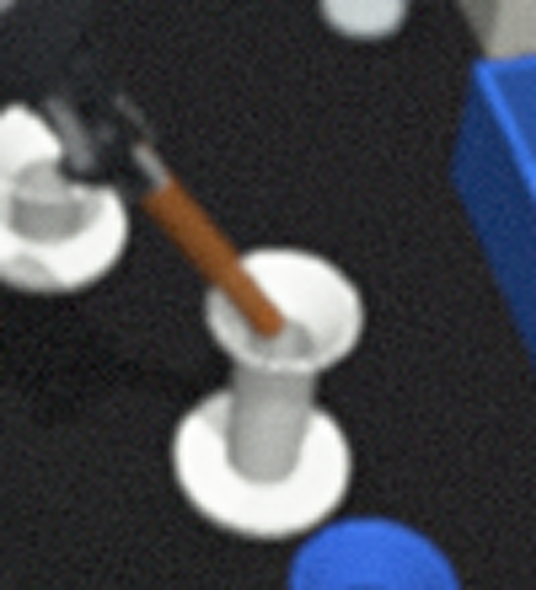

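The foot shows inside the mouth in both views: scene (213,224), side (391,260). I'll straighten about the foot, 3.75° per row.

```bash
python3 -m crank '[{"angular":[0,0,0],"delta_pos":[0.05,0.05,0.09],"gripper":0},{"angular":[0,0,0],"delta_pos":[0,0,0],"gripper":0},{"angular":[0,0.75,0],"delta_pos":[-0.4,0,0],"gripper":0},{"angular":[0,0.75,0],"delta_pos":[-0.4,0,0],"gripper":0},{"angular":[0,0.75,0],"delta_pos":[-0.4,0,0],"gripper":0},{"angular":[0,0.75,0],"delta_pos":[-0.4,0,0],"gripper":0},{"angular":[0,0,0],"delta_pos":[0,0,0],"gripper":0}]'; python3 -c "
from h import *
p,M=tool()
print(p+M[:,2]*.183); need([.561,-.321,.122+.183],0)"
```

```text
time: 13.35
tool_pos: [0.513, -0.3192, 0.2984]
tool_rot: [0.131, 0.002, 0.991, -0.003]
contact_force: [0.2, 0.1, -0.9]
gripper_width: 0.211
[ 0.56055812 -0.32018414  0.12164611]
pos [ 0.513  -0.3192  0.2984] rot needed/5deg [-0.06  3.01 -0.04] | shift/3cm now-axes [-1.6  -0.06  0.2 ] | target-axes [-1.6  -0.06 -0.22]
```

```bash
python3 -m crank '[{"angular":[0,0.75,0],"delta_pos":[-0.4,-0.03,0],"gripper":0},{"angular":[0,0.75,0],"delta_pos":[-0.4,-0.03,0],"gripper":0},{"angular":[0,0.75,0],"delta_pos":[-0.4,0,0],"gripper":0},{"angular":[0,0.75,0],"delta_pos":[-0.4,0,0],"gripper":0},{"angular":[0,0,0],"delta_pos":[0,0,0],"gripper":0}]'; python3 -c "
from h import *
p,M=tool()
print(p+M[:,2]*.183); need([.561,-.321,.122+.183],0)"; python3 look.py 7 "(150,100,290,280)" "(340,180,440,310)"
```

```text
time: 13.98
tool_pos: [0.5593, -0.3211, 0.3047]
tool_rot: [0.0, 0.002, 1.0, -0.002]
contact_force: [-0.9, 0.7, -0.8]
gripper_width: 0.219
[ 0.55932932 -0.321735    0.12169243]
pos [ 0.5593 -0.3211  0.3047] rot needed/5deg [-0.04  0.   -0.05] | shift/3cm now-axes [-0.06  0.01 -0.01] | target-axes [-0.06  0.   -0.01]
scene 0.18 pred px [[213.9 225.3]]
scene 0 pred px [[201.4 166.8]]
scene -0.04 pred px [[198.2 151.6]]
scene [(0.78, [258.7, 212.3]), (0.64, [211.6, 226.6]), (0.64, [437.5, 169.2])]
scene [(0.95, [193.0, 154.2, 216.2, 227.8]), (0.75, [387.9, 168.4, 436.3, 186.1]), (0.66, [253.7, 171.7, 264.3, 210.1])]
side 0.18 pred px [[392.2 260.3]]
side 0 pred px [[398.5 217.2]]
side -0.04 pred px [[400.  206.4]]
side [(0.83, [320.3, 271.0]), (0.63, [249.9, 151.9]), (0.61, [391.4, 258.5])]
side [(0.9, [249.6, 268.2, 320.9, 281.5]), (0.71, [390.6, 225.2, 398.3, 264.5]), (0.5, [251.8, 150.8, 272.9, 181.2])]
```

View pics/scene7.png

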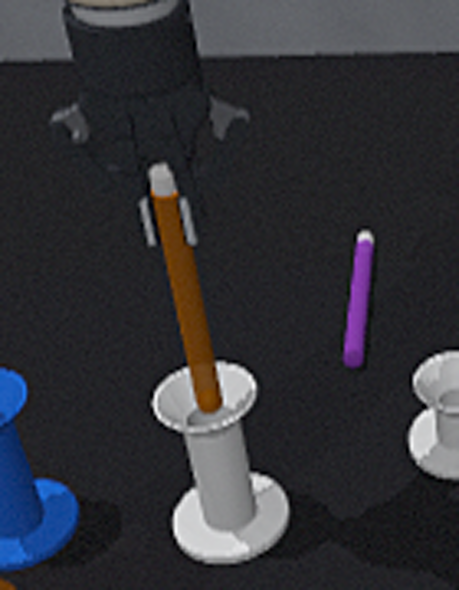

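View pics/side7.png

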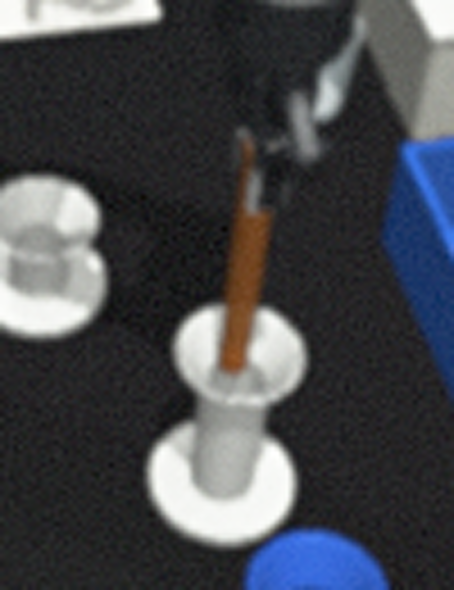

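View pics/w7.png

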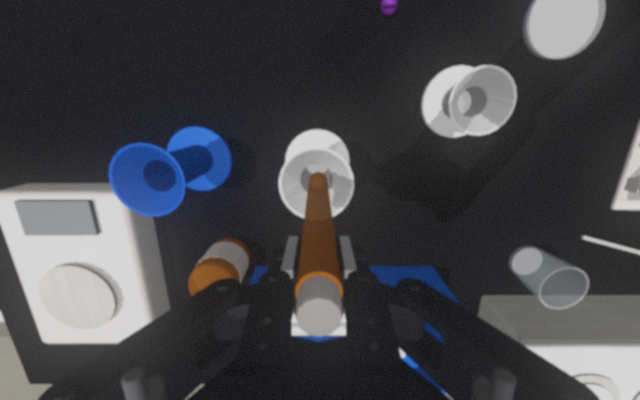

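The tube is upright and centred over the bore in all three views. Now I'll lower it.

```bash
python3 -m crank '[{"angular":[0,0,0],"delta_pos":[-0.05,0.01,0.4],"gripper":0},{"angular":[0,0,0],"delta_pos":[0,0,0.5],"gripper":0},{"angular":[0,0,0],"delta_pos":[0,0,0.5],"gripper":0},{"angular":[0,0,0],"delta_pos":[0,0,0.5],"gripper":0},{"angular":[0,0,0],"delta_pos":[0,0,0.5],"gripper":0},{"angular":[0,0,0],"delta_pos":[0,0,0.5],"gripper":0},{"angular":[0,0,0],"delta_pos":[0,0,0.3],"gripper":0},{"angular":[0,0,0],"delta_pos":[0,0,0],"gripper":0}]'; python3 -c "
from h import *
p,M=tool()
print(p+M[:,2]*.183)"
```

```text
time: 15.32
tool_pos: [0.5601, -0.3212, 0.2085]
tool_rot: [-0.001, 0.003, 1.0, -0.002]
contact_force: [0.8, 0.1, -0.8]
gripper_width: 0.217
[ 0.5598613  -0.32178222  0.0254961 ]
```

No contact force. I'll go down in small steps until it touches the floor.

```bash
python3 -m crank '[{"angular":[0,0,0],"delta_pos":[0,0,0.1],"gripper":0},{"angular":[0,0,0],"delta_pos":[0,0,0.1],"gripper":0},{"angular":[0,0,0],"delta_pos":[0,0,0.1],"gripper":0},{"angular":[0,0,0],"delta_pos":[0,0,0],"gripper":0}]'; python3 -m crank '[{"angular":[0,0,0],"delta_pos":[0,0,0.05],"gripper":0},{"angular":[0,0,0],"delta_pos":[0,0,0],"gripper":0}]'
```

```text
time: 15.82
tool_pos: [0.5603, -0.3214, 0.2003]
tool_rot: [-0.0, 0.003, 1.0, -0.002]
contact_force: [0.1, 0.7, -0.8]
gripper_width: 0.217
time: 16.08
tool_pos: [0.5604, -0.3215, 0.1991]
tool_rot: [-0.0, 0.003, 1.0, -0.002]
contact_force: [-0.2, 0.1, -0.2]
gripper_width: 0.218
```

```bash
python3 -m crank '[{"angular":[0,0,0],"delta_pos":[0,0,0.07],"gripper":0},{"angular":[0,0,0],"delta_pos":[0,0,0],"gripper":0}]';python3 -m crank '[{"angular":[0,0,0],"delta_pos":[0,0,0.06],"gripper":0},{"angular":[0,0,0],"delta_pos":[0,0,0],"gripper":0}]'; python3 look.py 8 "(150,100,290,280)" "(340,180,440,310)"
```

```text
time: 16.32
tool_pos: [0.5604, -0.3214, 0.1968]
tool_rot: [-0.0, 0.003, 1.0, -0.002]
contact_force: [0.3, 0.3, -1.1]
gripper_width: 0.219
time: 16.58
tool_pos: [0.5604, -0.3214, 0.195]
tool_rot: [-0.0, 0.003, 1.0, -0.002]
contact_force: [0.4, -1.2, -1.1]
gripper_width: 0.219
scene 0.18 pred px [[220.1 255.1]]
scene 0 pred px [[209.3 204.4]]
scene -0.04 pred px [[206.6 191.4]]
scene [(0.83, [439.4, 170.3]), (0.79, [256.5, 209.1])]
scene [(0.8, [254.9, 170.9, 262.5, 210.0]), (0.67, [385.8, 166.8, 438.6, 187.5]), (0.53, [203.6, 193.5, 220.0, 231.2])]
side 0.18 pred px [[389.2 282.8]]
side 0 pred px [[394.8 244.4]]
side -0.04 pred px [[396.2 234.8]]
side [(0.97, [321.6, 271.4]), (0.63, [251.6, 151.5])]
side [(0.66, [250.7, 153.7, 272.1, 182.5]), (0.65, [252.1, 267.1, 323.7, 284.5]), (0.44, [385.2, 251.7, 394.5, 268.9])]
```

View pics/scene8.png

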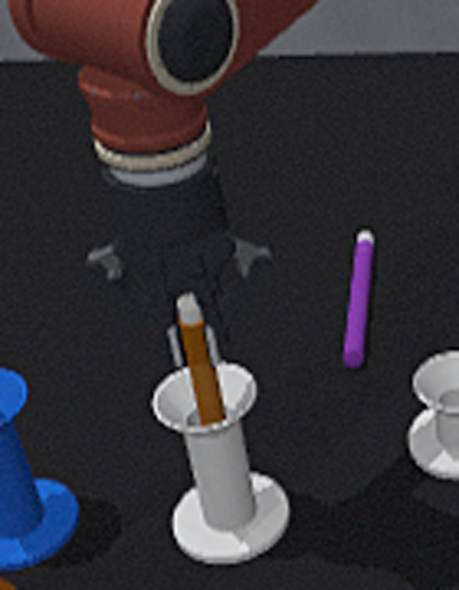

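View pics/side8.png

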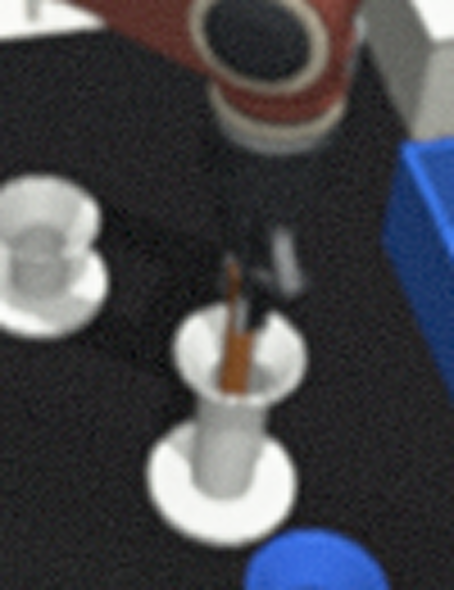

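```bash
for i in 1; do python3 -m crank '[{"angular":[0,0,0],"delta_pos":[0,0,0.05],"gripper":0},{"angular":[0,0,0],"delta_pos":[0,0,0],"gripper":0}]'; done; python3 -m crank '[{"angular":[0,0,0],"delta_pos":[0,0,0.05],"gripper":0},{"angular":[0,0,0],"delta_pos":[0,0,0],"gripper":0}]'
```

```text
time: 17.18
tool_pos: [0.5605, -0.3216, 0.1937]
tool_rot: [0.0, 0.003, 1.0, -0.002]
contact_force: [0.6, -0.3, 0.1]
gripper_width: 0.217
time: 17.42
tool_pos: [0.5609, -0.3217, 0.1934]
tool_rot: [0.001, 0.003, 1.0, -0.002]
contact_force: [-0.1, 1.0, 4.3]
gripper_width: 0.216
```

It touched the floor with 4.3 N upward. I'll hold briefly, release and back straight up.

```bash
python3 -m crank '[{"angular":[0,0,0],"delta_pos":[0,0,0],"gripper":0},{"angular":[0,0,0],"delta_pos":[0,0,0],"gripper":0.25},{"angular":[0,0,0],"delta_pos":[0,0,0],"gripper":0.35},{"angular":[0,0,0],"delta_pos":[0,0,0],"gripper":0.5},{"angular":[0,0,0],"delta_pos":[0,0,0],"gripper":0.7},{"angular":[0,0,0],"delta_pos":[0,0,0],"gripper":0.7},{"angular":[0,0,0],"delta_pos":[0,0,0],"gripper":0.7},{"angular":[0,0,0],"delta_pos":[0,0,0],"gripper":0.7}]'; python3 look.py 9 "(150,100,290,280)" "(340,180,440,310)"
```

```text
time: 18.42
tool_pos: [0.5605, -0.3215, 0.1923]
tool_rot: [-0.0, 0.003, 1.0, -0.002]
contact_force: [0.3, -0.7, -0.4]
gripper_width: 0.695
scene 0.18 pred px [[220.1 255.9]]
scene 0 pred px [[209.5 205.3]]
scene -0.04 pred px [[206.7 192.4]]
scene [(0.55, [255.1, 212.1])]
scene [(0.73, [208.4, 193.4, 220.1, 229.2]), (0.71, [253.6, 170.1, 266.9, 212.0]), (0.65, [385.8, 168.8, 437.1, 190.2])]
side 0.18 pred px [[389.2 283.3]]
side 0 pred px [[394.8 245. ]]
side -0.04 pred px [[396.2 235.5]]
side [(0.59, [319.9, 270.2]), (0.55, [252.4, 151.3])]
side [(0.84, [253.1, 268.0, 322.3, 284.1]), (0.57, [388.1, 234.2, 395.2, 268.9])]
```

View pics/w9.png

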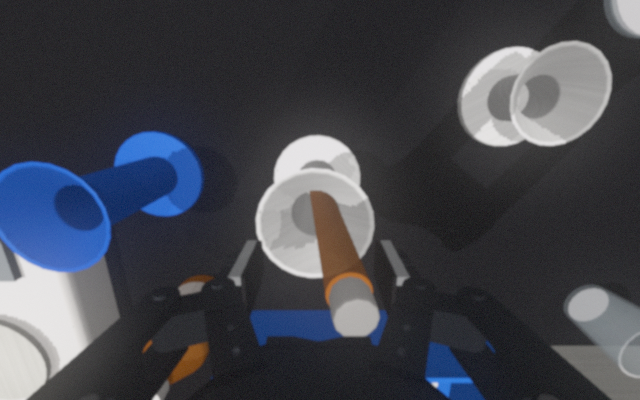

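View pics/scene9.png

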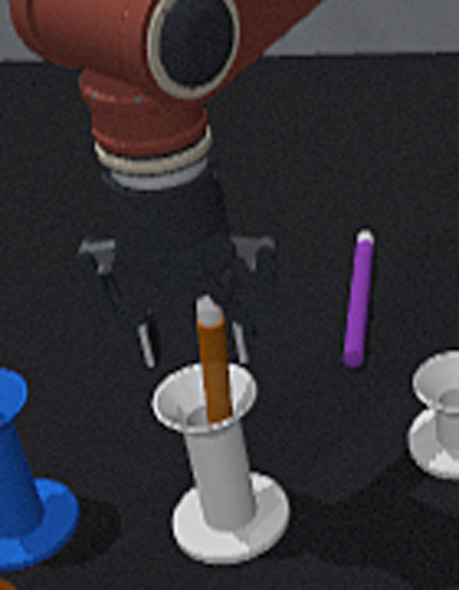

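It's free and leans a little toward +y, as a standing tube may. I'll open fully, centre on the stopper and retreat straight up.

```bash
python3 -m crank '[{"angular":[0,0,0],"delta_pos":[0,0,0],"gripper":1},{"angular":[0,0,0],"delta_pos":[0,0.15,0],"gripper":1},{"angular":[0,0,0],"delta_pos":[0,0.15,0],"gripper":1},{"angular":[0,0,0],"delta_pos":[0,0,-0.3],"gripper":1},{"angular":[0,0,0],"delta_pos":[0,0,-0.6],"gripper":1},{"angular":[0,0,0],"delta_pos":[0,0,-0.9],"gripper":1},{"angular":[0,0,0],"delta_pos":[0,0,-0.9],"gripper":1},{"angular":[0,0,0],"delta_pos":[0,0,-0.9],"gripper":1},{"angular":[0,0,0],"delta_pos":[0,0,-0.9],"gripper":1},{"angular":[0,0,0],"delta_pos":[0,0,0],"gripper":1}]'; python3 look.py 10 "(150,100,290,280)" "(340,180,440,310)"
```

```text
time: 20.02
tool_pos: [0.5616, -0.3128, 0.3322]
tool_rot: [0.003, 0.003, 1.0, -0.004]
contact_force: [0.0, 0.5, -0.5]
gripper_width: 1.002
scene 0.18 pred px [[214.9 218. ]]
scene 0 pred px [[202.8 156.9]]
scene -0.04 pred px [[199.7 141. ]]
scene [(0.85, [436.6, 167.6]), (0.7, [255.3, 212.5])]
scene [(0.87, [387.5, 167.5, 439.9, 186.2]), (0.62, [210.4, 193.5, 220.8, 231.7]), (0.55, [254.7, 172.6, 262.6, 211.8]), (0.43, [196.1, 211.6, 238.7, 273.0])]
side 0.18 pred px [[393.5 252.1]]
side 0 pred px [[399.5 207.5]]
side -0.04 pred px [[401.  196.3]]
side [(0.97, [324.4, 270.8]), (0.47, [249.3, 151.5])]
side [(0.77, [249.0, 152.6, 272.6, 183.3]), (0.74, [387.2, 230.8, 398.1, 267.8]), (0.56, [253.5, 269.2, 323.0, 284.8])]
```

View pics/scene10.png

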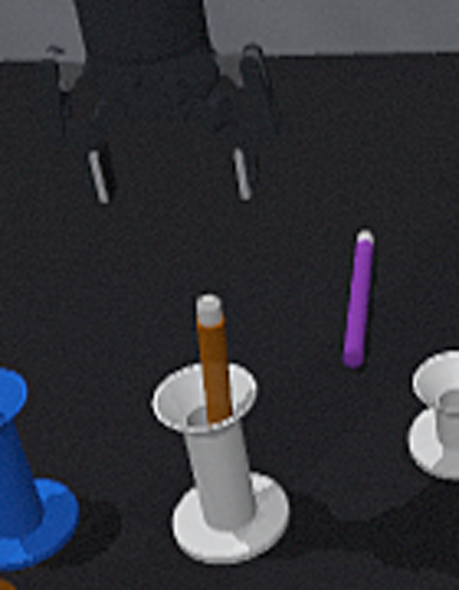

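View pics/side10.png

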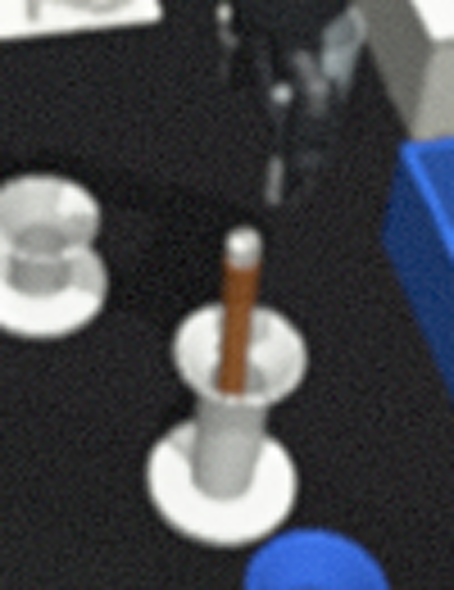

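View pics/w10.png

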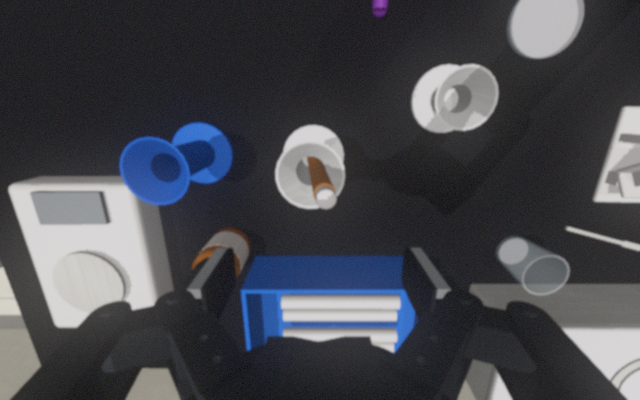

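```bash
python3 -m crank '[{"angular":[0,0,0],"delta_pos":[0,0,0],"gripper":1},{"angular":[0,0,0],"delta_pos":[0,0,0],"gripper":1}]'
python3 - <<'E'
from h import *
from plant import job_done
from scipy.optimize import least_squares
f=least_squares(lambda P:np.r_[proj('scene',P)[0]-[213.6,191.5],proj('side',P)[0]-[393.5,233]],[.56,-.31,.23]);print(f.x,f.fun.round(1))
print(job_done())
E
```

```text
time: 20.62
tool_pos: [0.5605, -0.3119, 0.3268]
tool_rot: [-0.0, 0.003, 1.0, -0.002]
contact_force: [-0.2, -0.7, 0.1]
gripper_width: 0.999
[ 0.55608738 -0.30708015  0.22969148] [-0.4  0.4 -0.4 -0.5]
the job is handed in; nothing more can be done
None
```

The long brown tube is standing in the aluminium tall jar, and I handed the job in at about 20.6 s of the 48 s allowed. No verdict was reported.

- **Moves:** I gripped the tube near its top with the tool along its axis and drew it out of the stand. Its foot went into the jar's mouth at about 30°, roughly 20 mm below the rim. I then straightened it about the foot and lowered it upright until it touched the floor with about 4 N. I let go there and backed straight up. The purple and blue look-alikes were left alone.
- **Last checks:** Both fixed cameras and the wrist camera show the tube standing in the jar with the gripper open and clear above it. The stopper's top works out at (0.556, −0.307, 0.230), consistent with the foot being on the floor and the tube leaning a few degrees. The jar sits at (0.561, −0.321), and the top should be at about 0.23 m.
- **What disagreed or could not be seen:**
  - My first wrist turn went the wrong way and I reversed it before coming near anything.
  - Contact with the floor came about 2 mm lower than I had worked out.
  - The foot inside the bore is not visible in the last pictures, and its position there is inferred.

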